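# Lock the tray shuttle with its T-foot key

### The arm

A 6-joint arm with a two-finger parallel gripper is mounted at the origin on the work surface. World frame = base frame: x ahead of the robot, y to its left, z up, the work surface at z = 0. Lengths are in mm, angles in rad, forces in N, time in s.
With the tool pointing down it reaches from about 275 to 750 mm from the base axis. Payload 10.2 kg.
Tool frame: the origin (TCP) lies midway between the tips of the shut fingers; the grasp point (between the pads) lies 19 mm behind it; z points along the fingers, y is the direction in which the jaws open and shut (so a half turn about z gives the same grasp; the last joint's range is limited). The gripper opens to 85 mm and grips with 20 to 120 N. Pads are 22 mm wide; open, the fingers measure 114 mm over their backs; the gripper's body (76 mm by 85 mm) begins 54 mm behind the grasp point. The pads swing forward as they close: fully open they stand 13 mm farther back than shut.
Start: joints at [1.109, 0.313, 1.498, -0, 1.331, -0.223], TCP at [124.194, 510.105, 231.294] pointing down, gripper open.
Joint ranges: [-2.94, 2.94], [-0.97, 2.17], [0.19, 2.56], [-1.23, 4.37], [0.02, 3.11], [-2.88, 2.88]. Speed limits (rad/s): [2.39, 2.39, 3.01, 3.14, 3.14, 3.14].

### API

Orientations are given as a unit quaternion [w, x, y, z].
In Python, from rig import sense, optics, ctrl gives the robot as it stands.
- The arm moves only by the tool play_rows, never from a script. Its argument "plan" is a list of rows, each a list of 7 numbers: the shift along the world's x, y, z in mm, then the turn, a rotation vector about the world's x, y, z in rad, then the opening, from -1 (shut) to 1 (fully open), so that 0 is half open. A call has 1 to 5 rows; each row shifts and turns the pose as measured when the row begins; what a row does not reach is not made up. A row lasts 1/12 s, in which the tool goes at most 41.7 mm and 7.16 degrees, less where a joint would pass 70% of its speed; a pose out of reach is approached as far as the arm can. A call is refused whole if a number of a shift passes 41.7 or a number of a turn 0.125, either way. A call with a gripper value outside its range is refused whole. The fingers move at their own pace and stop on an object; "grip_force" is the grip in N (left out, the last holds). Time passes only in rows, so rows that do not move let the fingers close. It gives the time, the measured TCP pose, the force and the opening at its end, in the units of the state.
- sense(): the state, without advancing time (a new reading comes with each control period).
- optics.capture(name): name is "scene" or "top"; returns a dict with "img" (420x560x3 uint8, blue, green, red), "fx", "fy", "cx", "cy" (pixels), "world_to_cam" (4x4, takes a point from world to camera coordinates). Camera axes: x right, y up, looking along -z (the intrinsics and any distortion apply to the point x, -y, -z); pixel columns grow to the right and rows downward; lengths in mm; the calibration is good to about 2 mm. A picture is of the moment at which its call begins. There is no depth.
- ctrl.finish_job(): hands the job in, once; it reports no verdict.
The state is a dict: "time_s": time; "joints": joint angles; "dq": joint speeds; "tau": joint torques, N m; "eef_pos": TCP position; "ee_rot": TCP orientation; "force": force on the tool from outside, world axes, zero at the start; "wrist_torque": the same for the moment, N m; "grip_width": opening from 0.0 (shut) to 1.0 (fully open).
Only numpy, scipy, OpenCV 4.12 (cv2) and the standard library are available. Lean on these libraries where they do the work, as an engineer would, in place of code of your own. Each camera call takes 0.05 s, during which the arm holds its last target. There are 200 camera calls.

### The job

Lock the tray shuttle: take the red-handled key from its black stand, lower its foot through the green-framed window of the index rail onto the bar inside, and, holding it, drag it lightly along the slot until the foot drops into the hidden pocket of the bar. Stop there, let the brass collar down fully onto the cover and let go, leaving the key upright and locked in. Be gentle with the rail and leave the component rack, the white case and the loose metal can where they are.

Things in the scene. Friction and masses are not known exactly. Their poses are not given: they have to be found in the camera images.
- key: Loose key, 0.12 kg, upright in the stand; origin: centre of its foot's underside, z up, foot along x. Going up: two prongs 6 (x) by 8 (y) mm, 9 high, at x = +-11; crossbar 28 (x) by 8 (y) from 9 to 14; round stem 8 thick to 29; brass collar 30 in diameter, 29 to 33; red square handle 16 by 16, 33 to 88. A half turn about z changes nothing.
- stand: Fixed black block 60 (x) by 44 (y) by 32 mm high on a steel plate 84 by 68 by 2; origin: centre of its underside. The key stands in its 32 (x) by 14 (y) mm pocket, collar on the block's top, key axes along the stand's; draw it 30 mm straight up to free it.
- rail: Fixed index rail: blue housing 68 (x) by 300 (y) mm, aluminium cover 4 mm thick with its flat top at 45, foot plate 90 by 320 by 5. Origin: centre of its underside, z up, y along the slot. Inside, a cavity 34 wide (x) above a steel bar that does not move, its flat top at 24. More than 45 N between key and rail damages it; 3 to 8 N are enough for everything.
- window (a point): Centre of the entry window at the cover's top, axes as the rail's; rail x = 0, y = -64 mm. Opening 34 (x) by 18 (y), framed in green. From it a slot 12 wide runs along rail +y at x = 0. The key's foot passes with its x along the rail's x. While the foot rides on the bar the collar is 8 mm above the cover.
- slot_end (a point): Closed far end of the slot (rail y = +63 mm), at the cover's top. On the way to it, centre anywhere in rail y = -30 to +40, hidden under the cover's lips, the bar has one pair of pockets 14 long (y), 10 deep, for the two prongs (an uncut ridge 10 wide between). Locked in, the collar rests on the cover and the key's origin is 16 mm above the rail's.
- rack: Bystander: loose two-storey aluminium rack of small metal cans, 100 (x) by 140 (y) by 66 mm; origin at the centre of its underside.
- case: Bystander: loose white lidded plastic case, 130 (x) by 200 (y) by 52 mm; origin at the centre of its underside.
- can: Bystander: loose metal component can, 22 mm in diameter, 30 mm high, standing on the bench; origin at the centre of its underside.
Not all that is in view belongs to the job. Leave any purple or turquoise look-alike of the key alone.

How it is judged (in metres and radians):
On the way, in this order (a step that is already met when the one before it is completed fails the run):
1. the key's foot is inside the rail at the entry window, on the bar (foot's underside less than 6 mm above the bar), held (z of key in the frame of rail between 0.02 and 0.03 m and y of key in the frame of rail between -0.078 and -0.05 m and x of key in the frame of rail between -0.008 and 0.008 m and contact force between the fingers and key above 0.5 N), for 0.1 s.
2. the foot has dropped at least 4.5 mm below the bar's top, into the pocket, while held (z of key in the frame of rail between 0.012 and 0.0195 m and y of key in the frame of rail between -0.043 and 0.05 m and x of key in the frame of rail between -0.008 and 0.008 m and contact force between the fingers and key above 0.5 N), for 0.1 s.
At the end, for the whole second after the job is handed in: The key stands in the rail's slot with its foot in the pocket and its collar on the cover (within 2.5 mm), upright within 0.08 rad, at rest and released; rack, case and can are within 20 mm of where they were (z of key in the frame of rail between 0.012 and 0.0185 m and y of key in the frame of rail between -0.043 and 0.05 m and x of key in the frame of rail between -0.008 and 0.008 m and angle between key's own z axis and vertical below 0.08 rad and linear speed of key below 0.01 m/s and distance of each of rack, case, can from where it was at the start of the episode below 0.02 m); the robot touches nothing.
It fails at once if key and rail pressed on each other with more than 45 N (contact force between key and rail above 45 N).
It fails at once if the rack, the case or the can is moved by more than 20 mm (distance of any of rack, case, can from where it was at the start of the episode above 0.02 m).
It also fails if it takes over 72 s, if anything falls off the work surface, if the arm or the gripper's body presses on something with over 40 N, if the wrist force passes 120 N, or if a joint passes its speed limit or range.

## Working session

There is one attempt and no reset: what is moved stays moved. The work goes in short steps, Python scripts to look and compute and a tool call to move; the robot and the scene stay as the last step left them, time stands still between calls to the robot, and variables do not carry over. Pictures are saved under pics/ and viewed, about 8 in all and at most 12, crops included, and the job is handed in when it is done.

Besides the shell and the picture viewer there is one more tool, called after ">>>" by a JSON object that holds its "fn" and its "kwargs". play_rows: Moves the arm, as the interface text tells. Its arguments: {"type":"object","properties":{"plan":{"type":"array"},"grip_force":{"type":"number"}},"required":["plan"]}

```bash
mkdir -p pics; python3 - <<'E'
from rig import sense, optics
import cv2,numpy as np
print(sense())
for n in("scene","top"):
    c=optics.capture(n); cv2.imwrite(f"pics/{n}0.png",c["img"]); print(n,{k:np.round(v,3).tolist() if k!="img" else 0 for k,v in c.items()})
E
```

```text
{'time_s': 0.0, 'joints': array([ 1.10860084e+00,  3.13466136e-01,  1.49844513e+00, -7.39098573e-07,
        1.33102111e+00, -2.23389666e-01]), 'dq': array([-7.06400934e-04,  7.29660502e-05,  3.36707275e-03, -1.13874748e-03,
        2.11626134e-03,  1.29347169e-03]), 'tau': array([ 1.78320450e-03, -4.12265539e+01, -2.59743440e+01, -1.13710823e-04,
        4.15673640e-03,  2.74675710e-05]), 'eef_pos': array([124.07043465, 509.85635678, 230.72379904]), 'ee_rot': array([-2.24814322e-04,  1.19119275e-01,  9.92879726e-01, -6.31008038e-04]), 'force': array([0.03900988, 0.89279881, 0.09787111]), 'wrist_torque': array([ 0.01613387, -0.00306939,  0.01111349]), 'grip_width': 0.99763149136303}
scene {'img': 0, 'fx': 452.485, 'fy': 452.485, 'cx': 278.545, 'cy': 205.828, 'world_to_cam': [[0.399, 0.917, -0.022, -164.758], [-0.472, 0.226, 0.852, 231.722], [0.786, -0.33, 0.523, -1347.973], [0.0, 0.0, 0.0, 1.0]]}
top {'img': 0, 'fx': 523.243, 'fy': 523.243, 'cx': 280.029, 'cy': 208.45, 'world_to_cam': [[0.016, -1.0, -0.018, -71.201], [0.985, 0.012, 0.173, -575.926], [-0.172, -0.02, 0.985, -890.929], [0.0, 0.0, 0.0, 1.0]]}
```

View pics/scene0.png

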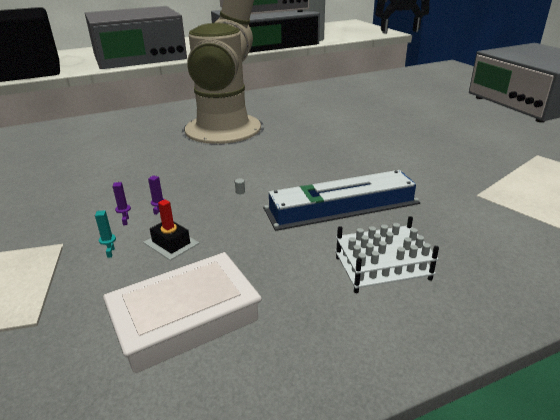

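View pics/top0.png

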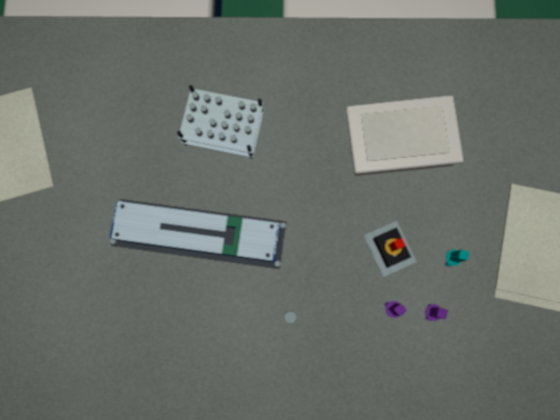

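Both pictures agree. The red key is in its black stand at top (393,247) and scene (166,215). The look-alikes are purple at top (395,309) and (436,312), and turquoise at (457,257). The rail runs from (115,222) to (282,245) with the green window at (232,235), and the can is at (290,317). Only the red one fits the description. I'll confirm it in an enlarged crop.

```bash
python3 - <<'E'
import cv2,numpy as np
t=cv2.imread("pics/top0.png")
a=cv2.resize(t[212:284,350:430],None,fx=7,fy=7,interpolation=cv2.INTER_CUBIC)[:, :]
b=cv2.resize(t[190:275,105:295],(800,358),interpolation=cv2.INTER_CUBIC)
s=cv2.imread("pics/scene0.png")
c=cv2.resize(s[190:265,130:215],(280,240),interpolation=cv2.INTER_CUBIC)
a=cv2.resize(t[217:282,360:426],(244,240),interpolation=cv2.INTER_CUBIC)
out=np.zeros((600,800,3),np.uint8); out[:358]=b; out[360:,:244]=a; out[360:,260:540]=c
cv2.imwrite("pics/crop0.png",out)
E
```

```text
(no output)
```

View pics/crop0.png

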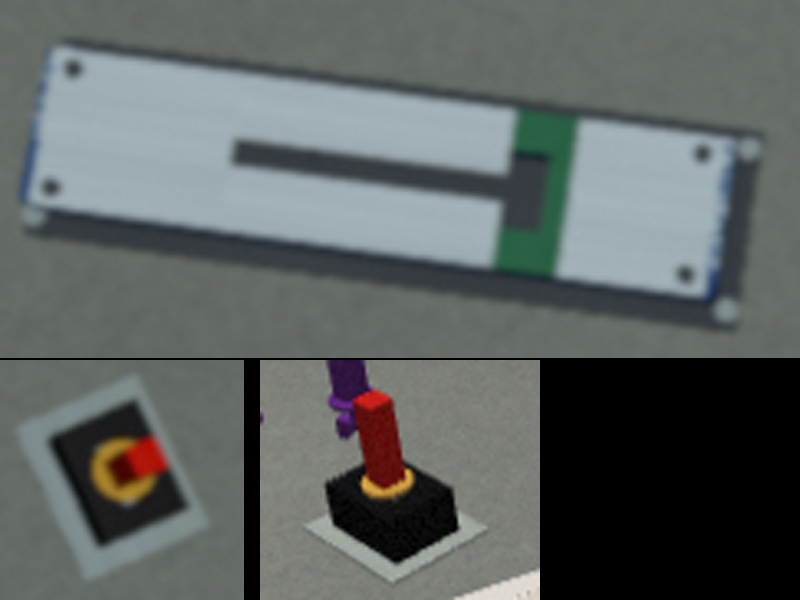

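The crop confirms the red handle with a brass collar standing on the black block. The plate corners are at crop (133,375), (18,428), (90,580) and (210,524). In the rail view, the window opening is at (527,192), the slot end at (234,153), and the four screws are clear. Now positions.

```bash
cat > h.py <<'E'
import numpy as np
from rig import sense, optics
from scipy.spatial.transform import Rotation as R
def back(c,uv,z):
    T=c["world_to_cam"]; uv=np.atleast_2d(uv).astype(float)
    d=np.c_[(uv[:,0]-c["cx"])/c["fx"],-(uv[:,1]-c["cy"])/c["fy"],-np.ones(len(uv))]
    o=-T[:3,:3].T@T[:3,3]; w=d@T[:3,:3]
    return o+w*((z-o[2])/w[:,2])[:,None]
def proj(c,P):
    q=np.atleast_2d(P)@c["world_to_cam"][:3,:3].T+c["world_to_cam"][:3,3]
    return np.c_[c["cx"]-c["fx"]*q[:,0]/q[:,2],c["cy"]+c["fy"]*q[:,1]/q[:,2]]
def ty(q): # angle of tool y axis & tilt
    m=R.from_quat(q,scalar_first=True).as_matrix(); return m
E
python3 - <<'E'
from h import *
c=optics.capture("top")
s=np.array([800/190,358/85]); rail=lambda p:(np.array(p)+.5)/s-.5+[105,190]
st=lambda p:(np.array(p)+.5)/(244/66)-.5+[360,217]
p=lambda n,x:print(n,np.round(x,1).tolist())
scr=back(c,rail([(73,69),(51,187),(702,153),(685,274)]),45); p("screws",scr); p("rail c",scr.mean(0))
we=back(c,rail([(527,192),(234,153)]),45); p("win,end",we); d=we[1]-we[0]; print(np.linalg.norm(d),np.degrees(np.arctan2(d[1],d[0])))
for i,j in((2,0),(3,1)):
    e=scr[i-2 if 0 else j]-scr[i]; print(np.linalg.norm(e),np.degrees(np.arctan2(e[1],e[0])))
pl=back(c,st([(133,15),(18,68),(90,220),(210,164)]),2); p("plate",pl); p("pc",pl.mean(0))
for a,b in((0,3),(1,2),(0,1),(3,2)):
    e=pl[b]-pl[a]; print(np.linalg.norm(e),np.degrees(np.arctan2(e[1],e[0])))
p("collar",back(c,st([(125,110)]),36)); p("htop",back(c,st([(148,97)]),91))
m=ty(sense()["ee_rot"]); print(np.round(m,3))
E
```

```text
screws [[578.6, 224.4, 45.0], [527.3, 230.3, 45.0], [545.6, -47.9, 45.0], [493.9, -41.7, 45.0]]
rail c [536.3, 91.3, 45.0]
win,end [[527.8, 26.3, 45.0], [542.9, 152.6, 45.0]]
127.12605062015353 83.1738934270234
274.27272683720486 83.08330383902407
274.052894806382 83.00645288661235
plate [[564.6, -279.2, 2.0], [536.8, -220.7, 2.0], [461.1, -255.5, 2.0], [489.7, -315.8, 2.0]]
pc [513.0, -267.8, 2.0]
83.34360387206526 -153.90873690842008
83.3370939796237 -155.30080758518196
64.75269887897689 115.44867131994614
66.77749783115563 115.44146568181442
collar [[512.7, -267.4, 36.0]]
htop [[513.1, -267.1, 91.0]]
[[-0.972  0.237 -0.   ]
 [ 0.237  0.972 -0.001]
 [ 0.    -0.001 -1.   ]]
```

Red key at (513.0, -267.3), with key x at 25.4°. Rail y axis at 83.1°, window at about (528.2, 27). I'll put the jaws along key y at 115.4°, which is a +39° turn from the current pose. Moving over now.

>>> {"fn": "play_rows", "kwargs": {"plan": [[18.5,-37,0,0,0,0.0325,1],[18.5,-37,0,0,0,0.0325,1],[18.5,-37,0,0,0,0.0325,1],[18.5,-37,0,0,0,0.0325,1],[18.5,-37,0,0,0,0.0325,1]]}}

```text
time_s: 0.57
eef_pos: [214.0, 323.9, 227.9]
ee_rot: [-0.001, 0.03, 1.0, -0.002]
force: [1.2, 1.4, -0.1]
grip_width: 0.999
```

>>> {"fn": "play_rows", "kwargs": {"plan": [[18.5,-37,0,0,0,0.0325,1],[18.5,-37,0,0,0,0.0325,1],[18.5,-37,0,0,0,0.0325,1],[18.5,-37,0,0,0,0.0325,1],[18.5,-37,0,0,0,0.0325,1]]}}

```text
time_s: 0.98
eef_pos: [304.1, 135.9, 227.9]
ee_rot: [-0.0, -0.057, 0.998, -0.001]
force: [1.2, 0.5, -0.3]
grip_width: 0.998
```

>>> {"fn": "play_rows", "kwargs": {"plan": [[18.5,-37,0,0,0,0.0325,1],[18.5,-37,0,0,0,0.0325,1],[18.5,-37,0,0,0,0.0325,1],[18.5,-37,0,0,0,0.0325,1],[18.5,-37,0,0,0,0.0325,1]]}}

```text
time_s: 1.4
eef_pos: [394.2, -52.4, 228.4]
ee_rot: [0.001, -0.141, 0.99, -0.002]
force: [-0.6, 2.2, 0.4]
grip_width: 0.997
```

>>> {"fn": "play_rows", "kwargs": {"plan": [[18.5,-37,0,0,0,0.0325,1],[18.5,-37,0,0,0,0.0325,1],[18.5,-37,0,0,0,0.0325,1],[18.5,-37,0,0,0,0.0325,1],[0,0,0,0,0,0,1]]}}

```text
time_s: 1.82
eef_pos: [467.7, -207.8, 226.5]
ee_rot: [0.001, -0.206, 0.979, -0.001]
force: [0.2, 1.3, -0.1]
grip_width: 1.006
```

>>> {"fn": "play_rows", "kwargs": {"plan": [[15,-20,-20,0,0,0.009,1],[15,-20,-30,0,0,0.009,1],[15,-19,-30,0,0,0.009,1],[0,0,-20,0,0,0,1],[0,0,0,0,0,0,1]]}}

```text
time_s: 2.23
eef_pos: [514.3, -271.3, 121.7]
ee_rot: [0.002, -0.218, 0.976, -0.002]
force: [-0.5, 0.8, -0.7]
grip_width: 0.995
```

```bash
python3 - <<'E'
from h import *
import cv2
s=sense(); print(s["eef_pos"],s["joints"]); m=ty(s["ee_rot"]); print(np.degrees(np.arctan2(m[1,1],m[0,1])),m[:,2])
for n in("scene","top"):
    c=optics.capture(n); uv=proj(c,[[513,-267.3,91],s["eef_pos"]]); print(n,uv)
    if n=="top": a=c["img"]
    else: b=c["img"]
out=np.hstack([cv2.resize(x,(400,400),interpolation=cv2.INTER_CUBIC) for x in (b[130:270,90:230],a[170:310,325:465])])
cv2.imwrite("pics/near.png",out)
E
```

```text
[ 514.30847816 -271.2832316   121.72670097] [-6.86857304e-01  5.35096856e-01  1.46764440e+00  2.61593681e-04
  1.13399871e+00 -2.69758015e+00]
115.19934322232729 [ 0.0039026  -0.00289385 -0.9999882 ]
scene [[162.74755383 202.07763199]
 [157.86744314 187.87418946]]
top [[399.77464459 242.90551483]
 [406.11258301 240.10933609]]
```

View pics/near.png

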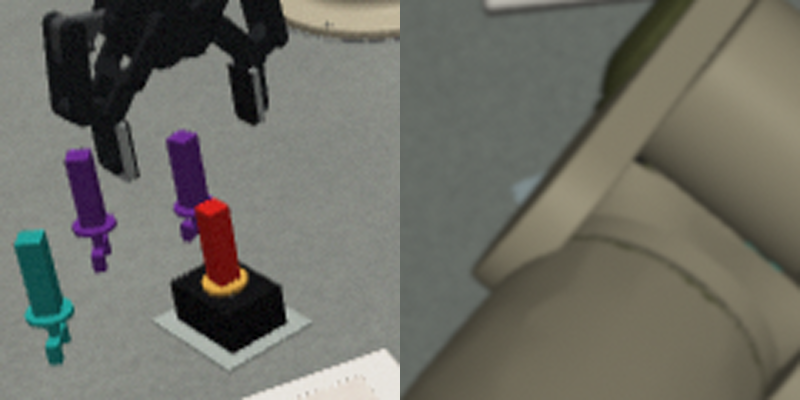

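The scene crop shows the jaws open above the red key and straddling it. The handle top is at about scene (164.2, 202.5), against a predicted (162.7, 202.1). I'll check how well the two cameras agree by projecting the top-derived points into the first scene picture.

```bash
python3 - <<'E'
from h import *
import cv2
c=optics.capture("scene"); im=cv2.imread("pics/scene0.png")
A=np.radians(25.4); ex=np.array([np.cos(A),np.sin(A),0]); ey=np.array([-ex[1],ex[0],0])
K=np.array([513,-267.3,0])
pl=[K+a*42*ex+b*34*ey+[0,0,2] for a,b in((1,1),(-1,1),(-1,-1),(1,-1))]
ht=[K+a*8*ex+b*8*ey+[0,0,91] for a,b in((1,1),(-1,1),(-1,-1),(1,-1))]
B=np.radians(83.1); ry=np.array([np.cos(B),np.sin(B),0]); rx=np.array([ry[1],-ry[0],0]); O=np.array([536.1,90.7,45])
win=[O-64*ry+a*17*rx+b*9*ry for a,b in((1,1),(-1,1),(-1,-1),(1,-1))]
cov=[O+a*34*rx+b*150*ry for a,b in((1,1),(-1,1),(-1,-1),(1,-1))]
sl=[O+63*ry+6*rx,O+63*ry-6*rx]
def crop(x0,y0,x1,y1,s,polys):
    o=cv2.resize(im[y0:y1,x0:x1],None,fx=s,fy=s,interpolation=cv2.INTER_CUBIC)
    for P in polys:
        q=((proj(c,P)-[x0,y0]+.5)*s).astype(int)
        cv2.polylines(o,[q.reshape(-1,1,2)],True,(0,255,255),1)
    return o
a=crop(140,190,205,262,4,[pl,ht]); b=crop(260,165,425,225,4,[win,cov,sl])
out=np.zeros((540,660,3),np.uint8); out[:240]=b; out[245:245+a.shape[0],:260]=a
cv2.imwrite("pics/chk.png",out)
E
```

```text
(no output)
```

View pics/chk.png

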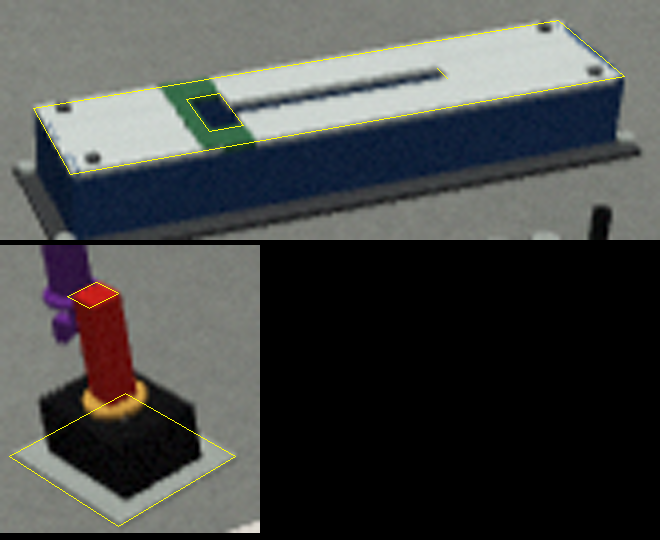

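The overlays agree within about 1 px. I'll correct by (-1.3, +4) and descend to z ≈ 46.

>>> {"fn": "play_rows", "kwargs": {"plan": [[-1.3,4,-10,0,0,0,1],[0,0,-20,0,0,0,1],[0,0,-20,0,0,0,1],[0,0,0,0,0,0,1],[0,0,0,0,0,0,1]]}}

```text
time_s: 2.8
eef_pos: [516.6, -266.7, 83.6]
ee_rot: [0.009, -0.22, 0.975, -0.011]
force: [0.1, 0.1, 0.0]
grip_width: 0.999
```

```bash
cat > st.py <<'E'
from h import *
s=sense(); m=ty(s["ee_rot"]); e=R.align_vectors([[0,0,-1]],[m[:,2]])[0].as_rotvec()
print("t",round(s["time_s"],2),"pos",np.round(s["eef_pos"],1),"yaw",round(np.degrees(np.arctan2(m[1,1],m[0,1])),2),"level by",np.round(e,4),"F",np.round(s["force"],1),"grip",round(s["grip_width"],3),"q",np.round(s["joints"],3),"M",np.round(s["wrist_torque"],2))
E
python3 st.py
```

```text
t 2.8 pos [ 516.6 -266.7   83.6] yaw 115.36 level by [0.0171 0.0218 0.    ] F [0.1 0.1 0. ] grip 0.999 q [-0.678  0.571  1.521  0.     1.022 -2.692] M [-0.02 -0.05  0.  ]
```

>>> {"fn": "play_rows", "kwargs": {"plan": [[-3.6,-0.6,-10,0.017,0.022,0,1],[0,0,-10,0,0,0,1],[0,0,-10,0,0,0,1],[0,0,-4,0,0,0,1],[0,0,0,0,0,0,1]]}}

```text
time_s: 3.22
eef_pos: [513.9, -267.7, 50.5]
ee_rot: [0.001, -0.22, 0.976, -0.001]
force: [0.3, 0.4, 0.8]
grip_width: 1.0
```

```bash
python3 st.py
```

```text
t 3.22 pos [ 513.9 -267.7   50.5] yaw 115.41 level by [0.0022 0.0023 0.    ] F [0.3 0.4 0.8] grip 1.0 q [-0.682  0.624  1.53  -0.     0.984 -2.696] M [-0.01 -0.01 -0.01]
```

>>> {"fn": "play_rows", "kwargs": {"plan": [[-1,0.4,-4,0.002,0.002,0,1],[0,0,-0.5,0,0,0,0],[0,0,0,0,0,0,-0.4],[0,0,0,0,0,0,-1],[0,0,0,0,0,0,-1]], "grip_force": 40}}

```text
time_s: 3.63
eef_pos: [513.0, -267.4, 45.9]
ee_rot: [0.0, -0.22, 0.976, -0.0]
force: [-0.2, -0.5, 0.1]
grip_width: 0.45
```

>>> {"fn": "play_rows", "kwargs": {"plan": [[0,0,0,0,0,0,-1],[0,0,0,0,0,0,-1],[0,0,0,0,0,0,-1]]}}

```text
time_s: 3.88
eef_pos: [513.2, -267.5, 46.5]
ee_rot: [0.001, -0.22, 0.976, -0.001]
force: [0.5, 0.4, -1.4]
grip_width: 0.182
```

```bash
python3 st.py
```

```text
t 3.88 pos [ 513.2 -267.5   46.5] yaw 115.4 level by [0.0009 0.0013 0.    ] F [ 0.5  0.4 -1.4] grip 0.182 q [-0.683  0.63   1.533  0.     0.977 -2.697] M [0.01 0.04 0.02]
```

>>> {"fn": "play_rows", "kwargs": {"plan": [[0,0,5,0,0,0,-1],[0,0,12,0,0,0,-1],[0,0,15,0,0,0,-1],[0,0,20,0,0,0,-1],[0,0,20,0,0,0,-1]]}}

```text
time_s: 4.3
eef_pos: [511.2, -266.0, 119.7]
ee_rot: [-0.002, -0.22, 0.976, 0.003]
force: [-0.5, 0.1, 0.1]
grip_width: 0.183
```

```bash
python3 st.py
```

```text
t 4.3 pos [ 511.2 -266.   119.7] yaw 115.4 level by [-0.0042 -0.0051  0.    ] F [-0.5  0.1  0.1] grip 0.183 q [-0.683  0.533  1.477  0.     1.138 -2.697] M [ 0.03 -0.01  0.05]
```

>>> {"fn": "play_rows", "kwargs": {"plan": [[1.3,15,4,-0.004,-0.005,-0.04,-1],[1.3,22,2,0,0,-0.044,-1],[1.3,24,0,0,0,-0.044,-1],[1.3,24,0,0,0,-0.044,-1],[1.3,24,0,0,0,-0.044,-1]]}}

```text
time_s: 4.72
eef_pos: [519.4, -159.1, 136.9]
ee_rot: [0.005, -0.106, 0.994, -0.006]
force: [-0.1, 0.5, -1.6]
grip_width: 0.177
```

>>> {"fn": "play_rows", "kwargs": {"plan": [[1.3,24,0,0,0,-0.044,-1],[1.3,24,0,0,0,-0.044,-1],[1.3,24,0,0,0,-0.044,-1],[1.3,24,0,0,0,-0.044,-1],[1.3,20,0,0,0,-0.044,-1]]}}

```text
time_s: 5.13
eef_pos: [526.0, -37.0, 143.0]
ee_rot: [0.007, 0.01, 1.0, -0.008]
force: [0.2, -0.3, -1.8]
grip_width: 0.178
```

```bash
python3 st.py
```

```text
t 5.13 pos [526. -37. 143.] yaw 88.9 level by [0.0155 0.0134 0.    ] F [ 0.2 -0.3 -1.8] grip 0.178 q [-0.287  0.396  1.624 -0.012  1.104 -1.833] M [-0.01 -0.02  0.05]
```

>>> {"fn": "play_rows", "kwargs": {"plan": [[0.7,20,-5,0.015,0.013,-0.035,-1],[0.7,20,-6,0,0,-0.035,-1],[0.5,15,-6,0,0,-0.03,-1],[0,4,-6,0,0,0,-1],[0,0,-4,0,0,0,-1]]}}

```text
time_s: 5.55
eef_pos: [528.8, 28.4, 121.3]
ee_rot: [0.003, 0.06, 0.998, -0.001]
force: [0.5, 0.0, -0.8]
grip_width: 0.179
```

```bash
python3 st.py
```

```text
t 5.55 pos [528.8  28.4 121.3] yaw 83.08 level by [0.0014 0.0069 0.    ] F [ 0.5  0.  -0.8] grip 0.179 q [-0.168  0.432  1.635 -0.     1.068 -1.618] M [ 0.02 -0.02  0.06]
```

Settle at z ≈ 106 (foot at about 62), then look.

>>> {"fn": "play_rows", "kwargs": {"plan": [[-0.6,-1.4,-8,0.001,0.007,0,-1],[0,0,-6,0,0,0,-1],[0,0,0,0,0,0,-1]]}}

```text
time_s: 5.8
eef_pos: [528.0, 25.0, 106.3]
ee_rot: [-0.0, 0.06, 0.998, -0.0]
force: [0.4, 0.1, -1.9]
grip_width: 0.185
```

```bash
python3 st.py; python3 - <<'E'
from h import *
import cv2
c=optics.capture("scene"); im=c["img"]; s=sense(); M=ty(s["ee_rot"])
ky=M[:,1]; kz=-M[:,2]; kx=np.cross(ky,kz); F=s["eef_pos"]-43.5*kz
foot=[F+a*14*kx+b*4*ky for a,b in((1,1),(-1,1),(-1,-1),(1,-1))]
th=np.linspace(0,6.28,24); col=[F+29*kz+15*np.cos(t)*kx+15*np.sin(t)*ky for t in th]
B=np.radians(83.1); ry=np.array([np.cos(B),np.sin(B),0]); rx=np.array([ry[1],-ry[0],0]); O=np.array([536.1,90.7,45])
win=[O-64*ry+a*17*rx+b*9*ry for a,b in((1,1),(-1,1),(-1,-1),(1,-1))]
def crop(pol):
    x0,y0,x1,y1,k=265,135,355,230,6
    o=cv2.resize(im[y0:y1,x0:x1],None,fx=k,fy=k,interpolation=cv2.INTER_CUBIC)
    for P in pol: cv2.polylines(o,[((proj(c,P)-[x0,y0]+.5)*k).astype(int).reshape(-1,1,2)],True,(0,255,255),1)
    return o
o=np.hstack([crop([]),crop([foot,col,win])]); o=cv2.resize(o,(800,int(o.shape[0]*800/o.shape[1])))
cv2.imwrite("pics/over.png",o)
E
```

```text
t 5.8 pos [528.   25.  106.3] yaw 83.15 level by [ 0.0009 -0.0007  0.    ] F [ 0.4  0.1 -1.9] grip 0.185 q [-1.740e-01  4.540e-01  1.646e+00 -1.000e-03  1.043e+00 -1.625e+00] M [ 0.03 -0.    0.03]
```

View pics/over.png

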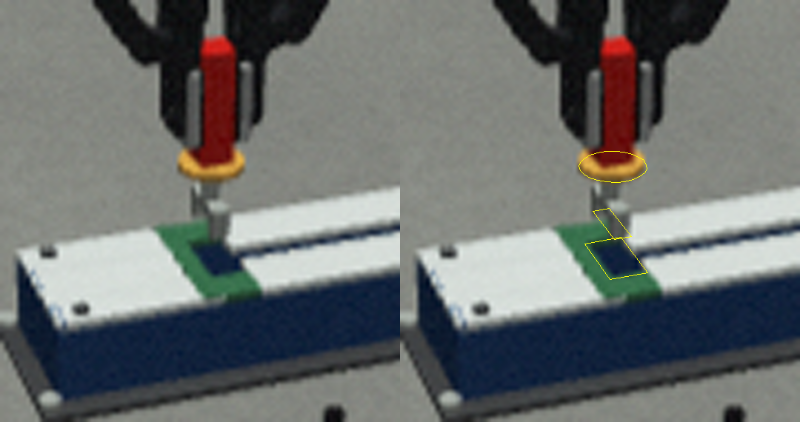

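The scene crop shows the foot hanging just above the window. Projected foot, collar and window match the image within about 1 px. I'll shift +2 mm in y and lower gently.

>>> {"fn": "play_rows", "kwargs": {"plan": [[0.2,2,-3,0,0,0,-1],[0,0,-4,0,0,0,-1],[0,0,-4,0,0,0,-1],[0,0,-1,0,0,0,-1],[0,0,0,0,0,0,-1]]}}

```text
time_s: 6.27
eef_pos: [528.9, 25.4, 94.0]
ee_rot: [0.0, 0.061, 0.998, -0.001]
force: [0.5, -0.7, -0.7]
grip_width: 0.18
```

```bash
python3 st.py
```

```text
t 6.27 pos [528.9  25.4  94. ] yaw 83.03 level by [0.0013 0.0005 0.    ] F [ 0.5 -0.7 -0.7] grip 0.18 q [-1.730e-01  4.720e-01  1.655e+00 -1.000e-03  1.014e+00 -1.621e+00] M [-0.01  0.07 -0.02]
```

>>> {"fn": "play_rows", "kwargs": {"plan": [[-0.6,1.6,-3,0.001,0,0,-1],[0,0,-3,0,0,0,-1],[0,0,-3,0,0,0,-1],[0,0,-2,0,0,0,-1]]}}

```text
time_s: 6.6
eef_pos: [528.4, 27.2, 82.4]
ee_rot: [0.001, 0.061, 0.998, -0.0]
force: [1.0, -0.3, -1.1]
grip_width: 0.182
```

```bash
python3 st.py
```

```text
t 6.6 pos [528.4  27.2  82.4] yaw 83.04 level by [0.0003 0.0015 0.    ] F [ 1.  -0.3 -1.1] grip 0.182 q [-0.17   0.487  1.667 -0.     0.986 -1.619] M [ 0.01 -0.03  0.04]
```

>>> {"fn": "play_rows", "kwargs": {"plan": [[0,0,-3,0,0.001,0,-1],[0,0,-3,0,0,0,-1],[0,0,-3,0,0,0,-1],[0,0,-1,0,0,0,-1]]}}

```text
time_s: 6.93
eef_pos: [528.3, 27.3, 71.0]
ee_rot: [-0.0, 0.061, 0.998, -0.0]
force: [-0.7, -0.3, -1.3]
grip_width: 0.183
```

>>> {"fn": "play_rows", "kwargs": {"plan": [[0,0,-1,0,0,0,-1],[0,0,-1,0,0,0,-1],[0,0,-1,0,0,0,-1]]}}

```text
time_s: 7.18
eef_pos: [528.4, 27.3, 67.6]
ee_rot: [-0.0, 0.061, 0.998, -0.0]
force: [0.2, -0.3, -1.5]
grip_width: 0.182
```

```bash
python3 st.py
```

```text
t 7.18 pos [528.4  27.3  67.6] yaw 83.05 level by [ 0.0003 -0.0001  0.    ] F [ 0.2 -0.3 -1.5] grip 0.182 q [-0.17   0.51   1.677 -0.     0.955 -1.619] M [0.01 0.01 0.  ]
```

>>> {"fn": "play_rows", "kwargs": {"plan": [[0,0,-0.8,0,0,0,-1]]}}

```text
time_s: 7.27
eef_pos: [528.5, 27.2, 67.1]
ee_rot: [0.0, 0.061, 0.998, -0.0]
force: [-4.0, 0.0, 10.3]
grip_width: 0.182
```

>>> {"fn": "play_rows", "kwargs": {"plan": [[0,0,-0.6,0,0,0,-1]]}}

```text
time_s: 7.35
eef_pos: [528.5, 27.2, 67.2]
ee_rot: [0.0, 0.061, 0.998, -0.0]
force: [-4.4, -0.2, 9.0]
grip_width: 0.182
```

>>> {"fn": "play_rows", "kwargs": {"plan": [[0,0,-0.6,0,0,0,-1]]}}

```text
time_s: 7.43
eef_pos: [528.5, 27.3, 67.2]
ee_rot: [0.0, 0.06, 0.998, -0.0]
force: [-2.7, 0.3, 5.8]
grip_width: 0.181
```

Contact at TCP z 67.2, with the foot on the bar at rail y ≈ -64 and about 6–9 N. Now dragging along rail +y, (0.12, 0.993).

>>> {"fn": "play_rows", "kwargs": {"plan": [[0.3,2.4,-0.3,0,0,0,-1],[0.3,2.4,-0.3,0,0,0,-1],[0.3,2.4,-0.3,0,0,0,-1],[0.3,2.4,-0.3,0,0,0,-1]]}}

```text
time_s: 7.77
eef_pos: [530.6, 36.5, 67.2]
ee_rot: [0.002, 0.061, 0.998, -0.001]
force: [0.1, -2.4, 4.5]
grip_width: 0.186
```

```bash
cat >> st.py <<'E'
d=s["eef_pos"]-[536.1,90.7,0]; B=np.radians(83.1)
print("rail x,y,keyz",np.round([d[0]*np.sin(B)-d[1]*np.cos(B), d[0]*np.cos(B)+d[1]*np.sin(B), d[2]-43.3],2))
E
python3 st.py
```

```text
t 7.77 pos [530.6  36.5  67.2] yaw 83.05 level by [0.0024 0.003  0.    ] F [ 0.1 -2.4  4.5] grip 0.186 q [-0.151  0.514  1.671 -0.002  0.953 -1.599] M [-0.5   0.18 -0.01]
rail x,y,keyz [  1.09 -54.5   23.91]
```

>>> {"fn": "play_rows", "kwargs": {"plan": [[-0.6,2.4,-0.3,0.002,0.003,0,-1],[0,2.4,-0.3,0,0,0,-1],[0.2,2.4,-0.3,0,0,0,-1],[0.2,2,-0.3,0,0,0,-1]]}}

```text
time_s: 8.1
eef_pos: [531.4, 45.4, 67.2]
ee_rot: [0.001, 0.06, 0.998, -0.002]
force: [-2.5, -5.3, 7.2]
grip_width: 0.183
```

```bash
python3 st.py
```

```text
t 8.1 pos [531.4  45.4  67.2] yaw 83.11 level by [0.0033 0.0021 0.    ] F [-2.5 -5.3  7.2] grip 0.183 q [-0.133  0.517  1.665 -0.004  0.956 -1.582] M [-1.13  0.45 -0.02]
rail x,y,keyz [  0.77 -45.5   23.9 ]
```

>>> {"fn": "play_rows", "kwargs": {"plan": [[-0.3,1.8,-0.3,0.003,0.002,0,-1],[0,1.8,-0.3,0,0,0,-1],[0.1,1.8,-0.3,0,0,0,-1],[0.1,1.5,-0.3,0,0,0,-1],[0.1,1.5,-0.3,0,0,0,-1]]}}

```text
time_s: 8.52
eef_pos: [532.3, 53.3, 67.2]
ee_rot: [0.001, 0.06, 0.998, -0.002]
force: [-2.6, -5.1, 7.2]
grip_width: 0.182
```

```bash
python3 st.py
```

```text
t 8.52 pos [532.3  53.3  67.2] yaw 83.18 level by [0.0041 0.0025 0.    ] F [-2.6 -5.1  7.2] grip 0.182 q [-0.117  0.52   1.66  -0.005  0.958 -1.567] M [-1.11  0.44 -0.  ]
rail x,y,keyz [  0.76 -37.56  23.92]
```

Now fine scanning, 10 rows per turn at about 1.4 mm each.

>>> {"fn": "play_rows", "kwargs": {"plan": [[0,1.4,-0.35,0.004,0.002,0,-1],[0.1,1.4,-0.35,0,0,0,-1],[0.1,1.4,-0.35,0,0,0,-1],[0.1,1.4,-0.35,0,0,0,-1],[0.1,1.4,-0.35,0,0,0,-1]]}}

```text
time_s: 8.93
eef_pos: [533.0, 58.8, 67.2]
ee_rot: [0.001, 0.059, 0.998, -0.003]
force: [-2.1, -5.5, 7.4]
grip_width: 0.174
```

>>> {"fn": "play_rows", "kwargs": {"plan": [[0,1.4,-0.35,0.004,0.002,0,-1],[0.1,1.4,-0.35,0,0,0,-1],[0.1,1.4,-0.35,0,0,0,-1],[0.1,1.4,-0.35,0,0,0,-1],[0.1,1.4,-0.35,0,0,0,-1]]}}

```text
time_s: 9.35
eef_pos: [533.8, 64.4, 67.2]
ee_rot: [-0.0, 0.058, 0.998, -0.003]
force: [-2.4, -6.2, 7.2]
grip_width: 0.181
```

```bash
python3 st.py
```

```text
t 9.35 pos [533.8  64.4  67.2] yaw 83.34 level by [ 0.0068 -0.0005  0.    ] F [-2.4 -6.2  7.2] grip 0.181 q [-0.095  0.527  1.65  -0.008  0.965 -1.545] M [-1.17  0.48 -0.01]
rail x,y,keyz [  0.83 -26.39  23.9 ]
```

>>> {"fn": "play_rows", "kwargs": {"plan": [[-0.2,1.6,-0.35,0.007,0,-0.004,-1],[0,1.6,-0.35,0,0,0,-1],[0.1,1.6,-0.35,0,0,0,-1],[0.1,1.6,-0.35,0,0,0,-1],[0.1,1.6,-0.35,0,0,0,-1]]}}

```text
time_s: 9.77
eef_pos: [534.5, 71.2, 67.2]
ee_rot: [0.001, 0.06, 0.998, -0.002]
force: [-2.1, -6.4, 6.7]
grip_width: 0.18
```

>>> {"fn": "play_rows", "kwargs": {"plan": [[0,1.6,-0.35,0.004,0,0,-1],[0,1.6,-0.35,0,0,0,-1],[0.1,1.6,-0.35,0,0,0,-1],[0.1,1.6,-0.35,0,0,0,-1],[0.1,1.6,-0.35,0,0,0,-1]]}}

```text
time_s: 10.18
eef_pos: [535.3, 77.9, 67.2]
ee_rot: [0.001, 0.059, 0.998, -0.003]
force: [-1.5, -5.1, 6.7]
grip_width: 0.18
```

```bash
python3 st.py
```

```text
t 10.18 pos [535.3  77.9  67.2] yaw 83.22 level by [0.0053 0.0025 0.    ] F [-1.5 -5.1  6.7] grip 0.18 q [-0.07   0.531  1.641 -0.006  0.966 -1.519] M [-1.16  0.44  0.01]
rail x,y,keyz [  0.78 -12.77  23.92]
```

>>> {"fn": "play_rows", "kwargs": {"plan": [[-0.1,1.6,-0.35,0.006,0.002,-0.002,-1],[0,1.6,-0.35,0,0,0,-1],[0.1,1.6,-0.35,0,0,0,-1],[0.1,1.6,-0.35,0,0,0,-1],[0.1,1.6,-0.35,0,0,0,-1]]}}

```text
time_s: 10.6
eef_pos: [536.2, 84.8, 67.2]
ee_rot: [0.001, 0.06, 0.998, -0.002]
force: [-1.8, -5.7, 7.3]
grip_width: 0.181
```

>>> {"fn": "play_rows", "kwargs": {"plan": [[0,1.6,-0.35,0.004,0,0,-1],[0,1.6,-0.35,0,0,0,-1],[0.1,1.6,-0.35,0,0,0,-1],[0.1,1.6,-0.35,0,0,0,-1],[0.1,1.6,-0.35,0,0,0,-1]]}}

```text
time_s: 11.02
eef_pos: [537.0, 91.7, 67.2]
ee_rot: [0.002, 0.059, 0.998, -0.002]
force: [-2.5, -5.6, 6.8]
grip_width: 0.178
```

```bash
python3 st.py
```

```text
t 11.02 pos [537.   91.7  67.2] yaw 83.23 level by [0.0044 0.0033 0.    ] F [-2.5 -5.6  6.8] grip 0.178 q [-0.044  0.538  1.63  -0.005  0.97  -1.494] M [-1.11  0.39  0.06]
rail x,y,keyz [ 0.78  1.12 23.91]
```

>>> {"fn": "play_rows", "kwargs": {"plan": [[-0.1,1.6,-0.35,0.005,0.003,-0.002,-1],[0,1.6,-0.35,0,0,0,-1],[0.1,1.6,-0.35,0,0,0,-1],[0.1,1.6,-0.35,0,0,0,-1],[0.1,1.6,-0.35,0,0,0,-1]]}}

```text
time_s: 11.43
eef_pos: [537.9, 98.8, 67.2]
ee_rot: [0.001, 0.06, 0.998, -0.002]
force: [-1.9, -5.8, 7.2]
grip_width: 0.184
```

>>> {"fn": "play_rows", "kwargs": {"plan": [[0,1.6,-0.35,0.004,0,0,-1],[0,1.6,-0.35,0,0,0,-1],[0.1,1.6,-0.35,0,0,0,-1],[0.1,1.6,-0.35,0,0,0,-1],[0.1,1.6,-0.35,0,0,0,-1]]}}

```text
time_s: 11.85
eef_pos: [538.7, 105.8, 67.2]
ee_rot: [0.002, 0.059, 0.998, -0.002]
force: [-1.9, -4.8, 6.6]
grip_width: 0.182
```

```bash
python3 st.py
```

```text
t 11.85 pos [538.7 105.8  67.2] yaw 83.22 level by [0.0041 0.0033 0.    ] F [-1.9 -4.8  6.6] grip 0.182 q [-0.018  0.545  1.617 -0.005  0.976 -1.468] M [-1.06  0.35  0.02]
rail x,y,keyz [ 0.78 15.27 23.9 ]
```

>>> {"fn": "play_rows", "kwargs": {"plan": [[-0.2,1.6,-0.35,0.005,0.003,-0.002,-1],[0,1.6,-0.35,0,0,0,-1],[0.1,1.6,-0.35,0,0,0,-1],[0.1,1.6,-0.35,0,0,0,-1],[0.1,1.6,-0.35,0,0,0,-1]]}}

```text
time_s: 12.27
eef_pos: [539.6, 113.1, 67.1]
ee_rot: [0.001, 0.06, 0.998, -0.001]
force: [-0.9, -5.6, 6.9]
grip_width: 0.184
```

>>> {"fn": "play_rows", "kwargs": {"plan": [[0,1.6,-0.35,0.004,0,0,-1],[0,1.6,-0.35,0,0,0,-1],[0.1,1.6,-0.35,0,0,0,-1],[0.1,1.6,-0.35,0,0,0,-1],[0.1,1.6,-0.35,0,0,0,-1]]}}

```text
time_s: 12.68
eef_pos: [538.9, 122.5, 64.3]
ee_rot: [-0.0, 0.06, 0.998, 0.001]
force: [-0.9, -9.6, 5.3]
grip_width: 0.177
```

```bash
python3 st.py
```

```text
t 12.68 pos [538.9 122.5  64.3] yaw 83.15 level by [-0.0015 -0.0001  0.    ] F [-0.9 -9.6  5.3] grip 0.177 q [ 0.011  0.557  1.606  0.002  0.979 -1.442] M [-2.16  0.13 -0.06]
rail x,y,keyz [-1.01 31.87 21.  ]
```

It is dropping in: z is down 2.9 mm and the foot is against the far pocket wall. I'll ease back 1.5 mm and lower.

>>> {"fn": "play_rows", "kwargs": {"plan": [[0.3,-1.3,-0.2,0,0,0,-1],[0.2,-0.8,-0.6,0,0,0,-1],[0,0,-0.8,0,0,0,-1]]}}

```text
time_s: 12.93
eef_pos: [539.0, 121.1, 61.9]
ee_rot: [-0.001, 0.059, 0.998, 0.001]
force: [-0.0, -0.8, -0.0]
grip_width: 0.184
```

```bash
python3 st.py
```

```text
t 12.93 pos [539.  121.1  61.9] yaw 83.18 level by [-0.002  -0.0015  0.    ] F [-0.  -0.8 -0. ] grip 0.184 q [ 0.008  0.561  1.607  0.002  0.975 -1.445] M [-0.04 -0.03 -0.08]
rail x,y,keyz [-0.8  30.48 18.58]
```

Free. Lower until the collar seats (key z 16, TCP ≈ 59.2).

>>> {"fn": "play_rows", "kwargs": {"plan": [[0.2,0,-0.8,0,0,0,-1],[0,0,-0.7,0,0,0,-1],[0,0,-0.6,0,0,0,-1]]}}

```text
time_s: 13.18
eef_pos: [538.9, 121.4, 59.2]
ee_rot: [-0.001, 0.06, 0.998, 0.001]
force: [-3.6, -1.0, 10.3]
grip_width: 0.184
```

>>> {"fn": "play_rows", "kwargs": {"plan": [[0,0,-0.5,0,0,0,-1],[0,0,-0.4,0,0,0,-1]]}}

```text
time_s: 13.35
eef_pos: [538.9, 121.3, 59.3]
ee_rot: [-0.001, 0.06, 0.998, 0.001]
force: [-2.7, -0.4, 3.9]
grip_width: 0.181
```

```bash
python3 st.py
```

```text
t 13.35 pos [538.9 121.3  59.3] yaw 83.17 level by [-0.0025 -0.0023  0.    ] F [-2.7 -0.4  3.9] grip 0.181 q [ 0.008  0.565  1.608  0.003  0.971 -1.445] M [-0.11  0.35 -0.07]
rail x,y,keyz [-0.9  30.76 15.99]
```

The collar is seated: key z 16.0, with a contact step of 4–10 N. I'll release and rise straight up.

>>> {"fn": "play_rows", "kwargs": {"plan": [[0,0,0,0,0,0,-0.6],[0,0,0,0,0,0,-0.4],[0,0,0,0,0,0,0],[0,0,0,0,0,0,0.5],[0,0,0,0,0,0,0.5]]}}

```text
time_s: 13.77
eef_pos: [539.2, 121.5, 59.4]
ee_rot: [-0.001, 0.06, 0.998, 0.001]
force: [0.2, 0.1, 0.7]
grip_width: 0.719
```

>>> {"fn": "play_rows", "kwargs": {"plan": [[0,0,5,0,0,0,0.5],[0,0,15,0,0,0,0.5],[0,0,20,0,0,0,0.5],[0,0,25,0,0,0,0.5],[0,0,25,0,0,0,0.5]]}}

```text
time_s: 14.18
eef_pos: [536.0, 121.4, 148.4]
ee_rot: [-0.006, 0.06, 0.998, 0.001]
force: [-0.2, 0.2, 0.2]
grip_width: 0.749
```

>>> {"fn": "play_rows", "kwargs": {"plan": [[-10,30,15,0,0,0,0.5],[-20,35,5,0,0,0,0.5],[-20,35,0,0,0,0,0.5],[-20,35,0,0,0,0,0.5],[-20,35,0,0,0,0,0.5]]}}

```text
time_s: 14.6
eef_pos: [448.3, 291.3, 178.0]
ee_rot: [0.001, 0.066, 0.998, 0.002]
force: [0.8, 0.2, 0.1]
grip_width: 0.749
```

```bash
python3 st.py; python3 - <<'E'
from h import *
import cv2
c=optics.capture("scene"); t=optics.capture("top")
B=np.radians(83.1); ry=np.array([np.cos(B),np.sin(B),0]); K=np.array([536.1,90.7,16])+30.8*ry-0.9*np.array([ry[1],-ry[0],0])
print(proj(c,[K+[0,0,29],K+[0,0,88]]),proj(t,[K+[0,0,88]]))
o=np.zeros((600,800,3),np.uint8)
o[:360,:480]=cv2.resize(c["img"][130:250,260:420],(480,360),interpolation=cv2.INTER_CUBIC)
o[362:362+225,:300]=cv2.resize(c["img"],(300,225)); o[362:362+225,310:610]=cv2.resize(t["img"],(300,225))
cv2.imwrite("pics/end.png",o)
E
```

```text
t 14.6 pos [448.3 291.3 178. ] yaw 82.46 level by [-0.0043  0.0024  0.    ] F [0.8 0.2 0.1] grip 0.749 q [ 0.356  0.378  1.551  0.003  1.209 -1.085] M [-0.05 -0.02 -0.01]
rail x,y,keyz [-111.32  188.64  134.67]
[[355.78963221 185.03307148]
 [357.75197878 159.32777331]] [[169.92182449 223.66672316]]
```

View pics/end.png

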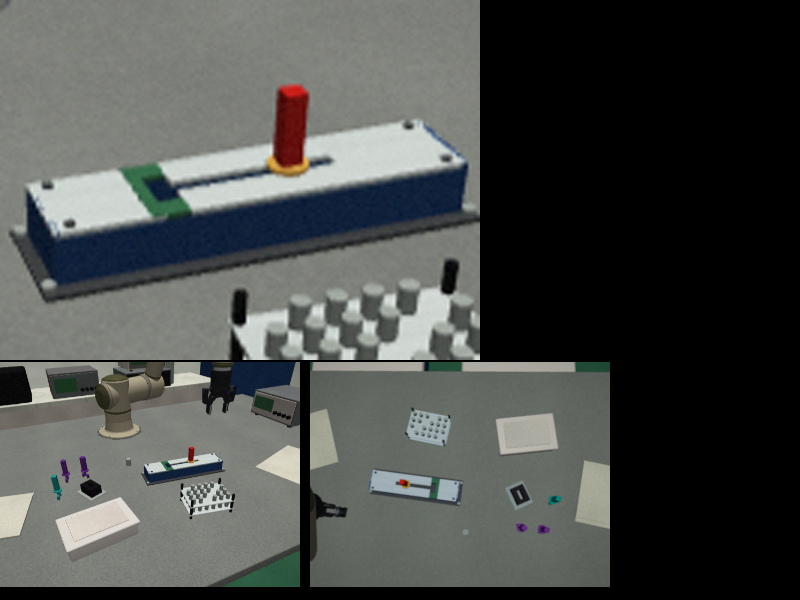

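The key stands upright with its collar on the cover at scene (356,184), as predicted (355.8,185.0). The handle top is at (357.3,160), against a predicted (357.8,159.3). Rack, case and can look unmoved. I'll let the arm settle and hand in.

>>> {"fn": "play_rows", "kwargs": {"plan": [[0,0,0,0,0,0,0.5],[0,0,0,0,0,0,0.5],[0,0,0,0,0,0,0.5]]}}

```text
time_s: 14.95
eef_pos: [446.1, 294.5, 178.6]
ee_rot: [0.001, 0.061, 0.998, 0.003]
force: [0.4, 0.2, 0.0]
grip_width: 0.754
```

```bash
python3 -c "
from rig import ctrl
print(ctrl.finish_job())"
```

```text
the job is handed in; nothing more can be done
None
```

The red key is locked in the rail and the job is handed in, at about 15 s of robot time. The hand-in reported no verdict.

- **What I did:** I took the key from its stand, lowered its foot through the green window onto the bar (contact at rail y ≈ -64) and dragged it lightly along the slot. The foot dropped into the pocket at rail y ≈ 31. I eased back about 1.5 mm off the far pocket wall, seated the collar, let go and moved clear.
- **Forces:** wrist readings during rail contact peaked at about 11 N in total. They are sampled only at the end of each move call, so a brief higher peak could have gone unseen.
- **Last checks:** before release, the key's origin stood about 16.0 mm above the rail's. The final picture shows the key upright with its collar on the cover, within about 1 px of the prediction. By eye, the rack, case and can had not moved; I did not measure them. No check failed.

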